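# Put the clean tumblers away in the catch-locked glass drawer

## Task

Put the clean tumblers from the rubber mat away in the wooden glass drawer: push the wooden release rod down through the hole in the steel plate on the cabinet to free its spring catch, stand the rod back in its block and draw the drawer right out. Slide the grey divider back to make room, stand every tumbler mouth down, as it is, in one row from the drawer's left end, as you face it, between the two low rails, and slide the divider up snug against the row so that nothing can rattle. Then ease the drawer shut, without slamming, until the catch holds it, and leave everything else on the counter where it is.

Things in the scene. Friction and masses are not known exactly. Their poses are not given: they have to be found in the camera images.
- cabinet: Low pale-wood cabinet fixed on the counter, 165 deep (x) x 422 wide (y) x 124 high mm; origin at the centre of its underside, x to its back, y to its left, z up; yaw varies. It holds one handleless drawer. The drawer runs under the top board, whose underside is at z = 114 mm. The catch sits in a closed bay at the cabinet's right (-y) end.
- catch_hole (a point): Centre of the 22 mm round hole in the square steel plate on the cabinet's top, at the level of the top (z = 124 mm). The catch's brass plunger (17 mm across) lies straight below it, its head 26 mm below this point.
- catch (a joint): How far the catch is pressed down: 0 up (spring 3 N) to 0.014 m (spring 8 N). Past about 0.008 m it lets the drawer go; it springs back up when released. When the drawer is pushed home the catch is cammed down by itself and snaps up again behind the drawer's striker.
- drawer (a joint): How far the drawer is out: 0.001 m shut and held, 0.150 m fully out. The catch snaps when it is pushed home past 0; its stop is at -0.006 m. Freed, a spring pushes it out about 50 mm; after that it slides stiffly (about 2 N) and stays where it is left. Pushing home takes up to about 15 N.
- panel_top (a point): Middle of the top edge of the drawer's front panel (moves with the drawer). The panel is 14 mm thick (x), 366 mm wide (y) and reaches from z = 3 mm to z = 121 mm; 11 mm of it stand above the drawer's other walls. When the drawer is ajar it can be pinched from above across its thickness.
- row_end (a point): Point on the inner face of the drawer's left end wall, at floor level (19 mm above the counter), mid-way in x; axes as the cabinet's. The row runs from here to -y. Inside, the drawer is 120 (x) x 336 (y) mm, walls 91 high, 8 thick. Two rails 20 high, 9 wide run along the row, 79 clear between them (39.5 either side of this point); above them 60 mm are free either side.
- divider (a joint): How far the divider has slid from the drawer's right end towards the left (+y): 0 to 0.25 m. It rubs with about 2 N and stays where it is left. The space from its face to the fixed end wall is 316 mm less this value; a tumbler takes 68 to 69 mm of it.
- divider_top (a point): Top centre of the grey divider's grip (86 mm above the drawer floor). The divider is 20 mm thick along the row (y); its upper part, from 40 to 86 mm above the floor, is a grip 30 mm wide (x) to be pinched from above across x; the lower part is 74 mm wide.
- divider_face (a point): Point on the divider's face towards the row, at floor level; axes as the cabinet's.
- rod: Release rod: wooden dowel 14 mm in diameter, 134 mm long, with a round knob 32 mm across and 28 mm high on top (160 mm in all); origin at the centre of its lower tip, z towards the knob. It stands in its block at the start, leaning a few degrees at most. 60 g.
- rod_block: Wooden block 58 x 58 x 66 mm, fixed on the counter right of the cabinet, with an upright hole 18 mm across and 60 mm deep for the rod; origin at the centre of its underside.
- bar_mat: Flat black rubber mat 190 x 190 mm, 1 mm thin, lying fixed on the counter at the right; origin at the centre of its underside. Beyond it to the right stands the tall soft-serve machine, whose drip tray (x from 0.52 m, y below -0.36 m, 0.14 to 0.20 m above the counter) must be kept clear of.
- tumbler_1: Clear glass tumbler standing mouth down on the rubber mat, 68 to 69 mm across, 88 mm high, 0.18 kg; origin at the centre of its lower end, z up. Two to four such tumblers are there; the others are absent. It may be gripped round the side from above.
- tumbler_2: Clear glass tumbler standing mouth down on the rubber mat, 68 to 69 mm across, 88 mm high, 0.18 kg; origin at the centre of its lower end, z up. Two to four such tumblers are there; the others are absent. It may be gripped round the side from above.
- tumbler_3: Clear glass tumbler standing mouth down on the rubber mat, 68 to 69 mm across, 88 mm high, 0.18 kg; origin at the centre of its lower end, z up. Two to four such tumblers are there; the others are absent. It may be gripped round the side from above.
- tumbler_4: Clear glass tumbler standing mouth down on the rubber mat, 68 to 69 mm across, 88 mm high, 0.18 kg; origin at the centre of its lower end, z up. Two to four such tumblers are there; the others are absent. It may be gripped round the side from above.
- side_cups: Bystander: stack of clear cups, 82 mm across, 114 mm high, on the counter to the right of the mat; origin at the centre of its underside.
- reader: Bystander: black card reader 165 x 74 x 24 mm at the far right; origin under its centre.
- tent_sign: Bystander: small acrylic sign 30 x 70 x 45 mm standing on the cabinet's top at the back; origin under its centre.
Not all that is in view belongs to the job. Leave any pink look-alike of the tumbler_3 alone.

How it is judged:
On the way, in this order (a step that is already met when the one before it is completed fails the run):
1. the rod presses the catch down through the hole and the drawer springs ajar (value of joint catch above 0.004 m and contact force between rod and catch above 0.5 N and value of joint drawer above 0.012 m), for 0.05 s.
2. the drawer is drawn right out (value of joint drawer above 0.13 m), for 0.2 s.
3. with the drawer out, every tumbler stands in one closed row from the left end and the divider is snug against it (value of joint drawer above 0.1 m and x of tumbler_1 in the frame of row_end between -0.012 and 0.012 m and z of tumbler_1 in the frame of row_end between -0.006 and 0.006 m and angle between each of tumbler_1, tumbler_2, tumbler_3, tumbler_4's own z axis and vertical below 0.12 rad and (horizontal distance between tumbler_1 and tumbler_2 below 0.077 m or horizontal distance between tumbler_1 and tumbler_3 below 0.077 m or horizontal distance between tumbler_1 and tumbler_4 below 0.077 m) and horizontal distance between tumbler_1 and tumbler_2 below 0.217 m and horizontal distance between each of tumbler_1, tumbler_2 and tumbler_3 below 0.217 m and horizontal distance between each of tumbler_1, tumbler_2, tumbler_3 and tumbler_4 below 0.217 m and x of tumbler_2 in the frame of row_end between -0.012 and 0.012 m and z of tumbler_2 in the frame of row_end between -0.006 and 0.006 m and (horizontal distance between tumbler_2 and tumbler_1 below 0.077 m or horizontal distance between tumbler_2 and tumbler_3 below 0.077 m or horizontal distance between tumbler_2 and tumbler_4 below 0.077 m) and x of tumbler_3 in the frame of row_end between -0.012 and 0.012 m and z of tumbler_3 in the frame of row_end between -0.006 and 0.006 m and (horizontal distance between tumbler_3 and tumbler_1 below 0.077 m or horizontal distance between tumbler_3 and tumbler_2 below 0.077 m or horizontal distance between tumbler_3 and tumbler_4 below 0.077 m) and x of tumbler_4 in the frame of row_end between -0.012 and 0.012 m and z of tumbler_4 in the frame of row_end between -0.006 and 0.006 m and (horizontal distance between tumbler_4 and tumbler_1 below 0.077 m or horizontal distance between tumbler_4 and tumbler_2 below 0.077 m or horizontal distance between tumbler_4 and tumbler_3 below 0.077 m) and y of any of tumbler_1, tumbler_2, tumbler_3, tumbler_4 in the frame of row_end above -0.042 m and (y of tumbler_1 in the frame of divider_face between 0.02 and 0.042 m or y of tumbler_2 in the frame of divider_face between 0.02 and 0.042 m or y of tumbler_3 in the frame of divider_face between 0.02 and 0.042 m or y of tumbler_4 in the frame of divider_face between 0.02 and 0.042 m)), for 0.2 s.
At the end, for the whole second after the job is handed in: Drawer shut within 4 mm, catch sprung up; every present tumbler upright on the drawer floor between the rails in one row, gaps to left end wall, neighbours and divider under 8 mm each (about 10 mm in all for four); rod standing in its block, within 9 mm of the bottom; all at rest (value of joint drawer between -0.004 and 0.004 m and value of joint catch below 0.003 m and x of tumbler_1 in the frame of row_end between -0.012 and 0.012 m and z of tumbler_1 in the frame of row_end between -0.006 and 0.006 m and angle between each of tumbler_1, tumbler_2, tumbler_3, tumbler_4's own z axis and vertical below 0.12 rad and (horizontal distance between tumbler_1 and tumbler_2 below 0.077 m or horizontal distance between tumbler_1 and tumbler_3 below 0.077 m or horizontal distance between tumbler_1 and tumbler_4 below 0.077 m) and horizontal distance between tumbler_1 and tumbler_2 below 0.217 m and horizontal distance between each of tumbler_1, tumbler_2 and tumbler_3 below 0.217 m and horizontal distance between each of tumbler_1, tumbler_2, tumbler_3 and tumbler_4 below 0.217 m and x of tumbler_2 in the frame of row_end between -0.012 and 0.012 m and z of tumbler_2 in the frame of row_end between -0.006 and 0.006 m and (horizontal distance between tumbler_2 and tumbler_1 below 0.077 m or horizontal distance between tumbler_2 and tumbler_3 below 0.077 m or horizontal distance between tumbler_2 and tumbler_4 below 0.077 m) and x of tumbler_3 in the frame of row_end between -0.012 and 0.012 m and z of tumbler_3 in the frame of row_end between -0.006 and 0.006 m and (horizontal distance between tumbler_3 and tumbler_1 below 0.077 m or horizontal distance between tumbler_3 and tumbler_2 below 0.077 m or horizontal distance between tumbler_3 and tumbler_4 below 0.077 m) and x of tumbler_4 in the frame of row_end between -0.012 and 0.012 m and z of tumbler_4 in the frame of row_end between -0.006 and 0.006 m and (horizontal distance between tumbler_4 and tumbler_1 below 0.077 m or horizontal distance between tumbler_4 and tumbler_2 below 0.077 m or horizontal distance between tumbler_4 and tumbler_3 below 0.077 m) and y of any of tumbler_1, tumbler_2, tumbler_3, tumbler_4 in the frame of row_end above -0.042 m and (y of tumbler_1 in the frame of divider_face between 0.02 and 0.042 m or y of tumbler_2 in the frame of divider_face between 0.02 and 0.042 m or y of tumbler_3 in the frame of divider_face between 0.02 and 0.042 m or y of tumbler_4 in the frame of divider_face between 0.02 and 0.042 m) and horizontal distance between rod and rod_block below 0.008 m and z of rod in the frame of rod_block below 0.015 m and angle between rod's own z axis and vertical below 0.2 rad and linear speed of each of tumbler_1, tumbler_2, tumbler_3, tumbler_4, rod below 0.03 m/s); the robot touches nothing.
It fails at once if the drawer was slammed (moving shut faster than 0.4 m/s) (velocity of joint drawer below -0.4 m/s).
It fails at once if a bystander (cup stack, card reader, small sign) was pushed more than 3 cm (distance of any of side_cups, reader, tent_sign from where it was at the start of the episode above 0.03 m).
Of tumbler_1, tumbler_2, tumbler_3, tumbler_4 only 2 to 4 are there at a start; the rules pass over those that are not, and their reading is None.
At some moment in a run one of tumbler_1, tumbler_2, tumbler_3, tumbler_4 may be knocked a few centimetres aside while the robot is not near it.
It also fails if it takes over 210 s, if anything falls off the work surface, if the arm or the gripper's body presses on something with over 40 N, if the wrist force passes 120 N, or if a joint passes its speed limit or range.

## Robot

A 6-joint arm with a two-finger parallel gripper is mounted at the origin on a cart in front of the work surface, level with it; the furniture and walls round the work are solid. World frame = base frame: x ahead of the robot, y to its left, z up, the work surface at z = 0. Lengths are in m, angles in rad, forces in N, time in s.
With the tool pointing down it reaches from about 0.325 to 0.9 m from the base axis. Payload 6.1 kg.
Tool frame: the origin (TCP) lies midway between the tips of the shut fingers; the grasp point (between the pads) lies 19 mm behind it; z points along the fingers, y is the line along which they close (so a half turn about z gives the same grasp; the last joint's range is limited). The gripper opens to 85 mm and grips with 20 to 120 N. Pads are 22 mm wide; open, the fingers measure 114 mm over their backs; the gripper's body (76 mm by 85 mm) begins 54 mm behind the grasp point. The pads swing forward as they close: fully open they stand 13 mm farther back than shut.
Start: joints at [1.06, 0.22, 1.526, -0, 1.395, -0.126], TCP at [0.235, 0.579, 0.231] pointing down, gripper open.
Joint ranges: [-2.98, 2.98], [-0.91, 2.08], [0.09, 2.57], [-1.24, 4.39], [0.2, 2.65], [-2.68, 2.68]. Speed limits (rad/s): [2.57, 2.57, 3.01, 3.14, 3.14, 3.14].

## Interface

Orientations are given as [roll, pitch, yaw] about the fixed x, y, z axes, in that order (R = Rz(yaw) Ry(pitch) Rx(roll)).
In Python, from plant import movep, move_l, set_joints, gripper_to, hold, inverse_kinematics, observe, get_image, get_calibration, Unreachable, job_done gives the robot as it stands. Calls block until the motion is done:
- movep(position, orientation): joint-space move of the TCP to a pose.
- move_l(position, feed=0.15, rotation=None, max_force=None): straight line of the TCP; rotation=None keeps the orientation; feed is the mean speed in m/s. With max_force (N) it stops when the force on the tool has changed by that much, and returns True; else False.
- set_joints(angles): joint-space move.
- gripper_to(opening, f_grip=None): finger opening in m; f_grip is the grip in N (None keeps the last); returns when the fingers have stopped.
- hold(seconds).
- inverse_kinematics(position, orientation): joint angles nearest the present ones, or None.
- observe(): the state.
- get_image(name): name is "scene" or "top"; returns (picture, depth): 420x560x3 uint8, red, green, blue; 420x560 float32, m along the optical axis (not along the pixel's ray), 0 where there is no reading.
- get_calibration(name): a dict with "intrinsics" (3x3 intrinsics, pixels), "world_from_camera" (4x4, takes a point from camera to world coordinates). Camera axes: x right, y down, z forward; pixel columns grow to the right and rows downward; lengths in m; the calibration is good to about 2 mm. A picture is of the moment at which its call begins. get_calibration takes no time and is no camera call.
A pose or a line that the arm cannot do raises Unreachable and nothing moves.
- job_done(): hands the job in; it is judged then, once.
The state is a dict: "time_s": time; "q": joint angles; "joint_velocities": joint speeds; "joint_torque": joint torques, N m; "eef_pos": TCP position; "tcp_rot": TCP orientation; "ft_force": force on the tool from outside, world axes, zero at the start; "torque": the same for the moment, N m; "opening": finger opening in m; "grasp_force": force on a finger pad.
Only numpy, scipy, OpenCV 4.12 (cv2) and the standard library are available. Lean on these libraries where they do the work, as an engineer would, in place of code of your own. Each camera call takes 0.05 s, during which the arm holds its last target. There are 200 camera calls.

## Working session

There is one attempt and no reset: what is moved stays moved. The work goes in short steps, each a Python script; the robot and the scene stay as the last script left them, time stands still between calls to the robot, and variables do not carry over. Pictures are saved under pics/ and viewed, at most 14 in all, crops included, and the job is handed in when it is done.

```bash
ls; mkdir -p pics; cat > h.py <<'E'
import numpy as np, cv2
from plant import *
def snap(n,f=None):
    im,d=get_image(n); np.savez('/tmp/%s.npz'%n,im=im,d=d,K=get_calibration(n)['intrinsics'],T=get_calibration(n)['world_from_camera'])
    if f: cv2.imwrite('pics/'+f,im[:,:,::-1])
    return im,d
def load(n):
    z=np.load('/tmp/%s.npz'%n); return z['im'],z['d'],z['K'],z['T']
def p3(n,u,v,z=None):
    "pixel->world by depth, or by intersection with height z"
    im,d,K,T=load(n); r=np.linalg.inv(K)@[u,v,1]
    if z is None: s=np.median(d[int(v)-1:int(v)+2,int(u)-1:int(u)+2])
    else: s=(z-T[2,3])/(T[:3,:3]@r)[2]
    return T[:3,:3]@(r*s)+T[:3,3]
def cloud(n):
    im,d,K,T=load(n); v,u=np.mgrid[:420,:560]
    r=np.stack([u,v,np.ones_like(u)],-1)@np.linalg.inv(K).T*d[...,None]
    return r@T[:3,:3].T+T[:3,3]
E
python3 - <<'E'
from h import *
np.set_printoptions(precision=4,suppress=True)
a,_=snap('scene');b,_=snap('top')
cv2.imwrite('pics/s0.png',a[:,:,::-1]);cv2.imwrite('pics/t0.png',b[:,:,::-1])
for n in('scene','top'): print(load(n)[2],load(n)[3])
print(observe())
E
```

```text
pics
[[419.5956   0.     281.2537]
 [  0.     419.5956 206.2869]
 [  0.       0.       1.    ]] [[ 0.5575 -0.5566  0.6159 -0.4745]
 [-0.8301 -0.383   0.4053 -0.8257]
 [ 0.0103 -0.7372 -0.6756  1.2381]
 [ 0.      0.      0.      1.    ]]
[[474.3953   0.     280.1835]
 [  0.     474.3953 210.2239]
 [  0.       0.       1.    ]] [[ 0.0064 -0.997   0.0771  0.442 ]
 [-0.9998 -0.0049  0.0189 -0.1514]
 [-0.0184 -0.0773 -0.9968  1.5721]
 [ 0.      0.      0.      1.    ]]
{'time_s': 0.1, 'q': array([ 1.0599,  0.2212,  1.5275, -0.    ,  1.3947, -0.1261]), 'joint_velocities': array([-0.0001, -0.0024, -0.0016,  0.0008,  0.0021,  0.0012]), 'joint_torque': array([  0.0011, -49.8247, -39.0544,  -0.0001,   0.0058,  -0.    ]), 'eef_pos': array([0.2344, 0.5788, 0.2303]), 'tcp_rot': array([-3.1399, -0.0002,  2.7567]), 'ft_force': array([-0.2302, -0.5968,  1.4795]), 'torque': array([-0.0452,  0.0126,  0.0466]), 'grasp_force': 0.0, 'opening': 0.08556885850394408}
```

View pics/s0.png

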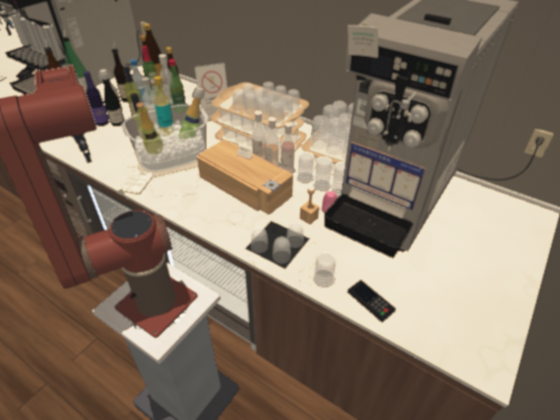

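View pics/t0.png

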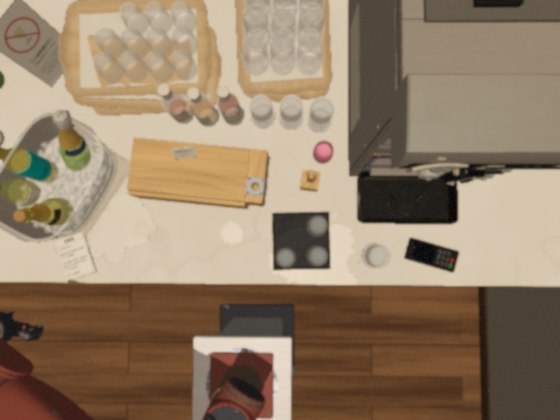

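The scene view shows the cabinet at (245,175), the rod at (310,205), the mat with tumblers at (280,240), the cup stack at (325,268) and a pink look-alike at (330,203). In the top view, the three mat tumblers are at about (317,225), (286,257) and (319,257). The steel plate is at (255,187), the rod at (311,178) and the pink one at (323,151), which I'll leave alone.

```bash
python3 - <<'E'
from h import *
a=load('top')[0][125:285,120:400]; b=load('scene')[0][130:300,180:360]
cv2.imwrite('pics/t1.png',cv2.resize(a,(784,448),interpolation=3)[:,:,::-1])  # x2.8
cv2.imwrite('pics/s1.png',cv2.resize(b,(630,595),interpolation=3)[:,:,::-1])  # x3.5
E
```

```text
(no output)
```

View pics/t1.png

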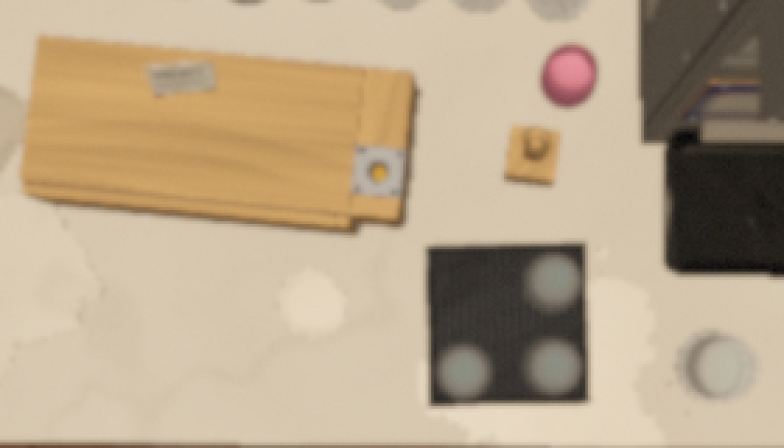

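View pics/s1.png

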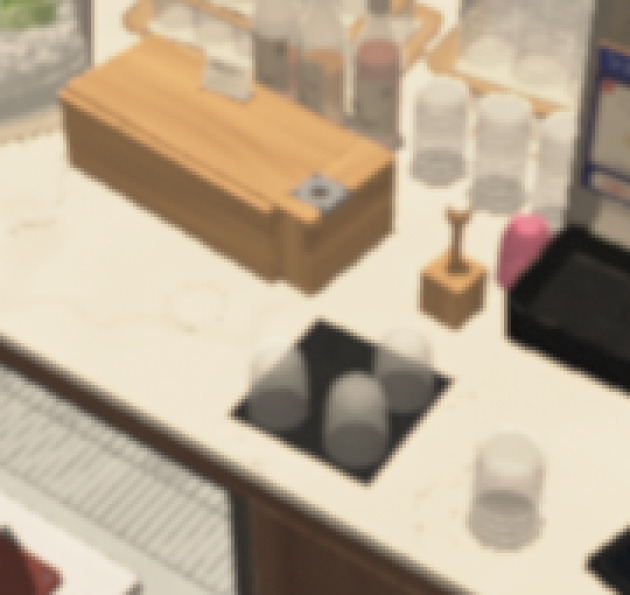

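```bash
cat >> h.py <<'E'
def ray(n,u,v):
    _,_,K,T=load(n); r=T[:3,:3]@np.linalg.inv(K)@[u,v,1]; return T[:3,3],r/np.linalg.norm(r)
def tri(pt,ps):
    A=[];b=[]
    for n,p in(('top',pt),('scene',ps)):
        o,r=ray(n,*p); M=np.eye(3)-np.outer(r,r); A.append(M);b.append(M@o)
    A=np.vstack(A);b=np.hstack(b); x=np.linalg.lstsq(A,b,rcond=None)[0]; return x,np.abs(A@x-b).max()
ct=lambda x,y:(120+(x+.5)/2.8-.5,125+(y+.5)/2.8-.5)
cs=lambda x,y:(180+(x+.5)/3.5-.5,130+(y+.5)/3.5-.5)
E
python3 - <<'E'
from h import *
np.set_printoptions(precision=4,suppress=True)
P={'hole':((378,172),(319,191)),'knob':((537,142),(458,214)),'cabBR':((413,73),(393,157)),'cabFR':((403,221),(312,221 if 0 else 292)),
'blkFront':((505,180),(421,278)),'tA':((553,281),(405,345)),'tB':((464,371),(278,357)),'tC':((553,365),(357,388)),'matR':((584,244),(451,381)),'matF':((586,402),(367,483)),'matL':((430,403),(231,413)),'matB':((428,248),(320,320)),'panL':((22,190),(64,98)),'pink':((570,75),(527,222))}
for k,(a,b) in P.items():
    x,e=tri(ct(*a),cs(*b)); print(k,x,round(e,4),'depth',p3('top',*ct(*a)),p3('scene',*cs(*b)))
c=cloud('top'); 
m=(abs(c[...,2]-.124)<.006)&(c[...,1]<.4)&(c[...,1]>-.2)&(c[...,0]>.3)&(c[...,0]<.65)
m=cv2.morphologyEx(m.astype(np.uint8),cv2.MORPH_OPEN,np.ones((5,5)))
pts=c[m>0]; print(len(pts),np.median(pts[:,2]))
r=cv2.minAreaRect(pts[:,:2].astype(np.float32)); print(r,cv2.boxPoints(r))
# depth profile on tumblers
for a in((553,281),(464,371),(553,365),(537,142),(530,170)):
    u,v=ct(*a); print(c[int(v)-1:int(v)+2,int(u)-1:int(u)+2,2].ravel())
E
```

```text
hole [ 0.6283 -0.0456  0.1248] 0.0005 depth [ 0.6317 -0.043   0.0957] [ 0.6375 -0.0399  0.1159]
knob [ 0.6581 -0.2187  0.1516] 0.0005 depth [ 0.6596 -0.2188  0.1396] [ 0.6505 -0.2234  0.1593]
cabBR [ 0.7383 -0.0816  0.1212] 0.0009 depth [ 0.7638 -0.0767 -0.0002] [ 0.7394 -0.0797  0.1196]
cabFR [ 0.5847 -0.0661  0.0044] 0.0004 depth [ 0.5791 -0.0701  0.0692] [ 0.5794 -0.0693  0.0102]
blkFront [ 0.6296 -0.1885  0.0575] 0.0024 depth [ 0.6331 -0.1871  0.0154] [ 0.6854 -0.1597 -0.0001]
tA [ 0.5125 -0.2415  0.0736] 0.0013 depth [ 0.511  -0.2394  0.0874] [ 0.5058 -0.2472  0.0826]
tB [ 0.411  -0.1416  0.0827] 0.0011 depth [ 0.4102 -0.1405  0.0863] [ 0.4107 -0.1436  0.0841]
tC [ 0.4183 -0.2405  0.0868] 0.0011 depth [ 0.4174 -0.2398  0.0809] [ 0.4209 -0.2405  0.0846]
matR [ 0.5588 -0.2807 -0.0016] 0.0006 depth [ 0.5589 -0.281   0.003 ] [ 0.558  -0.2802 -0.0014]
matF [ 0.3741 -0.2842  0.0033] 0.0012 depth [ 0.3731 -0.2833 -0.0006] [ 0.3764 -0.2843  0.0011]
matL [ 0.3719 -0.1017  0.0023] 0.0015 depth [ 0.3706 -0.1001  0.0001] [ 0.3759 -0.1008 -0.0019]
matB [ 0.5542 -0.0972 -0.0016] 0.0009 depth [ 0.5536 -0.0962 -0.0023] [ 0.5551 -0.098  -0.0018]
panL [0.6106 0.3502 0.1085] 0.0029 depth [0.6205 0.3906 0.0004] [0.6061 0.3398 0.1149]
pink [ 0.7444 -0.2615  0.0987] 0.0038 depth [ 0.7443 -0.2586  0.0861] [ 0.7616 -0.2586  0.0858]
1531 0.12336011834720972
((0.6264073252677917, 0.1384800374507904), (0.4197745621204376, 0.06056903302669525), 84.49468994140625) [[ 0.5761 -0.0675]
 [ 0.6364 -0.0733]
 [ 0.6767  0.3445]
 [ 0.6164  0.3503]]
[0.0858 0.0857 0.086  0.0892 0.0912 0.0919 0.0845 0.0872 0.089 ]
[0.0893 0.0915 0.0835 0.0914 0.089  0.0845 0.084  0.0825 0.0861]
[0.0783 0.0811 0.0803 0.084  0.0801 0.0833 0.0908 0.0838 0.0805]
[0.0672 0.1415 0.1421 0.1351 0.1397 0.1439 0.136  0.1368 0.1427]
[0.0636 0.0647 0.0671 0.0649 0.0654 0.0629 1.5721 0.0642 1.5721]
```

```bash
python3 - <<'E'
from h import *
np.set_printoptions(precision=4,suppress=True,linewidth=150)
a=load('top')[0][155:200,290:335]; b=load('scene')[0][180:235,285:335]
A=cv2.resize(a,(360,360),interpolation=3);B=cv2.resize(b,(400,440),interpolation=3) # x8
o=np.zeros((440,780,3),np.uint8);o[:360,:360]=A;o[:,370:770]=B
cv2.imwrite('pics/rod.png',o[:,:,::-1])
c=cloud('top');print((c[170:186,304:318,2]*1000).astype(int))
im=load('top')[0]
m=(c[...,2]>.113)&(c[...,2]<.135)&(c[...,1]<.42)&(c[...,1]>-.12)&(c[...,0]>.5)&(c[...,0]<.78)
m=cv2.morphologyEx(m.astype(np.uint8),cv2.MORPH_OPEN,np.ones((5,5)))
pts=c[m>0]; print(len(pts),pts[:,2].mean())
r=cv2.minAreaRect(pts[:,:2].astype(np.float32)); print(r,cv2.boxPoints(r))
E
```

```text
[[ 67  62  69  65  62   2  -1 160 161   3  -9  -2  -6  -1]
 [ 63  68  63  62  60 161  57  60  68  65 159  69  62  -1]
 [ 61  61  66  65 164  64  62  65  66  72  63 165  64  67]
 [ 68  59  61 157  59  66  64  61  61  67  57  65 156  61]
 [ 69  61  65 164  67  65  67 141 142  67  68  64 158  65]
 [ 68  58  60 158  62  66 135 139 143 139  60  65 159  65]
 [ 65  61  70 162 166 136 135 136 142 137  64  66 156  61]
 [ 59  64  59 155 163 127 142 139 133 141  65 163 153  65]
 [ 59  68  67  62 151 166 163 140 139  64 160 161  68  61]
 [ 64  72  69  66  17 158 158 163 161 158 161  68  67  68]
 [ 62  64  63  68  58  86 154 153 152 149  64  63  65  59]
 [ 68  69  66  65  52  68  76  72   4  60  71  68  65  65]
 [ 66  67  64  71  62  63  56  41  64  68  68  62  62  66]
 [ 67  73  62  68  65  69  62  68  66  59  61  64  72  65]
 [ 62  60  64  63  64  67  68  60  62  66  61  65  67  67]
 [ 62  67  70  64  65  62  65  70  63  68  65  60  72  67]]
7133 0.12320899784828897
((0.67116379737854, 0.13557493686676025), (0.423898845911026, 0.18097664415836334), 84.46786499023438) [[ 0.5607 -0.0667]
 [ 0.7408 -0.0841]
 [ 0.7817  0.3378]
 [ 0.6015  0.3553]]
```

View pics/rod.png

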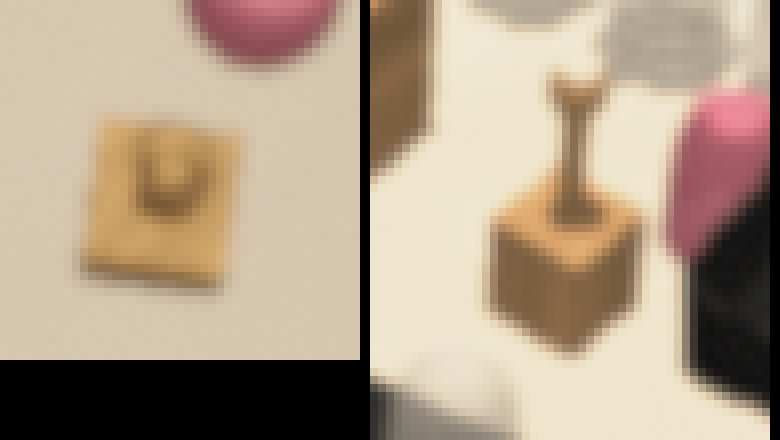

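Three clear tumblers on the mat at top (317,225), (286,257), (318,255) are the ones meant. The pink one at (323,151) and the three glasses behind the cabinet at (262,110), (291,110), (321,110) are not. The crop shows the rod knob as a hollow ring, its top at z≈0.16, centred near top (311.5,175), standing in the block.

```bash
cat >> h.py <<'E'
CY=-0.0965
ex=np.array([np.cos(CY),np.sin(CY)]); ey=np.array([-np.sin(CY),np.cos(CY)])
def circ(p):
    A=np.c_[2*p[:,:2],np.ones(len(p))]; s=np.linalg.lstsq(A,(p[:,:2]**2).sum(1),rcond=None)[0]
    return s[:2],np.sqrt(s[2]+s[:2]@s[:2])
E
python3 - <<'E'
from h import *
np.set_printoptions(precision=4,suppress=True,linewidth=150)
c=cloud('top');R=c[160:192,298:324].reshape(-1,3)
k=R[(R[:,2]>.147)&(R[:,2]<.18)]; print('knob ring',circ(k),k[:,2].mean(),k.min(0),k.max(0))
s=R[(R[:,2]>.125)&(R[:,2]<.147)]; print('stem',s.mean(0))
b=R[(R[:,2]>.055)&(R[:,2]<.077)]; r=cv2.minAreaRect(b[:,:2].astype(np.float32)); print('block',r)
d=cloud('scene').reshape(-1,3); q=d[(np.hypot(d[:,0]-.655,d[:,1]+.22)<.05)]
k=q[(q[:,2]>.147)&(q[:,2]<.18)]; print('scene knob',len(k),k.mean(0),k.min(0),k.max(0))
s=q[(q[:,2]>.08)&(q[:,2]<.13)]; print('scene stem',s.mean(0))
h=c[178:196,246:265]; print((h[...,2]*1000).astype(int))
m=h[...,2]<.108; print('plunger',h[m].mean(0))
d=cloud('scene'); m=(d[...,2]>.1)&(d[...,2]<.14)&(np.hypot(d[...,0]-.63,d[...,1]+.045)<.02); im=load('scene')[0]
E
```

```text
knob ring (array([ 0.6583, -0.2182]), np.float64(0.013802071406085012)) 0.1595365021779917 [ 0.6434 -0.2318  0.1495] [ 0.6728 -0.2043  0.1666]
stem [ 0.6577 -0.2182  0.1386]
block ((0.6780275702476501, -0.22205907106399536), (0.059308700263500214, 0.09966165572404861), 80.23186492919922)
scene knob 33 [ 0.6512 -0.2244  0.1578] [ 0.6428 -0.2367  0.1474] [ 0.6711 -0.2074  0.1697]
scene stem [ 0.6555 -0.2224  0.1082]
[[ 121  120  127  128  123  126  124  120  120  124  124  125  121  122  126  120  119  121  117]
 [ 127  121  121  124  126  126  124  124  126  126  122  118  122  126  122  121  130  119  125]
 [ 123  125  125  120  118  129  126  125  119  119  121  127  129  122  123  123  126  120  123]
 [ 122  120  120  120  124  117  123  127  121  126  121  127  121  124  121  123  123  123  122]
 [ 121  120  123  123  116  120  123  122  126  126  128  116  124  122  123  120  125  123  125]
 [ 119  121  123  120  123  123  122  124  116   11  115  118  122  126  116  119  124  121  123]
 [ 122  120  122  127  123  123  124   15   10   14   11    3  122  125  128  127  120  122  1
[... 416 characters left out ...]
7  122  120  124   65   96   89   98  119  119  121  125  120  121  121   94]
 [ 125  124  121  118  119  128  123  122  124  129  121  119  121  125  127  125  119  121   88]
 [ 121  120  122  121  123  123  127  121  120  120  125  124  114  123  126  129  124  123   83]
 [ 125  127  123  122  124  123  129  121  119  124  127  124  126  124  123  122  118  123   77]
 [ 124  121  120  130  120  128  121  122  125  127  115  120  117  124  129  124  120  117   67]
 [ 126  122  121  120  127  120  120  120  127  123  125  125  124  120  124  121  124  114   63]
 [ 122  126  127  124  123  121  126  120  124  122  122  121  124  122  123  122  120  112   63]]
plunger [ 0.6314 -0.048   0.0718]
```

```bash
python3 - <<'E'
from h import *
np.set_printoptions(precision=4,suppress=True,linewidth=150)
c=cloud('top')
R=c[165:195,298:324].reshape(-1,3); b=R[(R[:,2]>.055)&(R[:,2]<.077)&(abs(R[:,0]-.65)<.04)]; r=cv2.minAreaRect(b[:,:2].astype(np.float32)); print('block',r)
print('hole',p3('top',255,186.2,.124), 'blk',p3('top',310.2,178.4,.066))
Y=CY+np.pi/2
gripper_to(.06,30)
movep([.6583,-.2185,.25],[np.pi,0,Y]); print(observe()['eef_pos'],observe()['q'])
print(move_l([.6583,-.2185,.134],.1,max_force=8), observe()['eef_pos'])
gripper_to(.0,40); o=observe(); print(o['opening'],o['grasp_force'],o['eef_pos'],o['ft_force'])
if o['opening']>.02:
    z0=o['eef_pos']; np.save('/tmp/rodgrasp.npy',np.r_[.6583,-.2185,z0[2]])
    print(move_l([.6583,-.2185,z0[2]+.13],.08)); print(observe()['ft_force'],observe()['opening'])
    snap('scene'); snap('top')
    im=load('scene')[0]; cv2.imwrite('pics/s2.png',cv2.resize(im[110:260,240:380],(700,750-160),interpolation=3)[:,:,::-1])
    d=cloud('scene').reshape(-1,3); q=d[np.hypot(d[:,0]-.658,d[:,1]+.2185)<.035]; q=q[(q[:,2]>.08)&(q[:,2]<.35)]
    for z in np.arange(.12,.3,.01):
        s=q[abs(q[:,2]-z)<.005]
        if len(s): print(round(z,3),len(s),np.median(s,0))
print(observe()['time_s'])
E
```

```text
block ((0.658136248588562, -0.2183428704738617), (0.05787685140967369, 0.05930457264184952), 82.40794372558594)
hole [ 0.6278 -0.046   0.124 ] blk [ 0.6611 -0.2183  0.066 ]
[ 0.6586 -0.2175  0.25  ] [-0.4326  0.3732  1.3042  0.0002  1.4641 -0.3375]
False [ 0.6589 -0.2188  0.1351]
0.02957186765457165 39.56675436347723 [ 0.6588 -0.2187  0.1349] [0.0585 0.0734 4.0016]
False
[-0.549   0.3745 -0.1188] 0.029498368704806148
0.14 7 [ 0.6555 -0.2206  0.1388]
0.15 8 [ 0.6537 -0.2221  0.1512]
0.16 8 [ 0.6557 -0.2217  0.1596]
0.17 6 [ 0.6524 -0.223   0.171 ]
0.18 4 [ 0.6544 -0.2237  0.1803]
0.19 9 [ 0.6539 -0.2237  0.1891]
0.2 7 [ 0.6537 -0.2199  0.203 ]
0.21 6 [ 0.6568 -0.2243  0.2123]
0.22 7 [ 0.6538 -0.2219  0.2222]
0.23 8 [ 0.6505 -0.2218  0.2301]
0.24 10 [ 0.652  -0.2222  0.2403]
0.25 4 [ 0.6507 -0.2228  0.2518]
0.26 5 [ 0.6519 -0.226   0.2603]
0.27 13 [ 0.6389 -0.2288  0.2705]
0.28 31 [ 0.6474 -0.2261  0.2794]
0.29 31 [ 0.6507 -0.2257  0.2896]
7.2083
```

```bash
python3 - <<'E'
from h import *
np.set_printoptions(precision=4,suppress=True,linewidth=150)
h=np.array([.6270,-.0462])
move_l([*h,.275],.15); hold(.3)
print(move_l([*h,.238],.05,max_force=4),observe()['eef_pos'],observe()['ft_force'])   # tip .109, inside hole
if observe()['eef_pos'][2]<.241:
    print(move_l([*h,.2145],.03,max_force=18),observe()['eef_pos'],observe()['ft_force'])
    hold(.5); o=observe(); print(o['ft_force'],o['opening'],o['time_s'])
    snap('scene','s3.png')
E
```

```text
False [ 0.6272 -0.0462  0.2384] [-0.1592 -0.3621 -0.879 ]
False [ 0.6275 -0.0463  0.2153] [-0.5639 -0.8018  5.7796]
[-0.2691  0.7449  5.7964] 0.029129425174759152 11.15
```

View pics/s3.png

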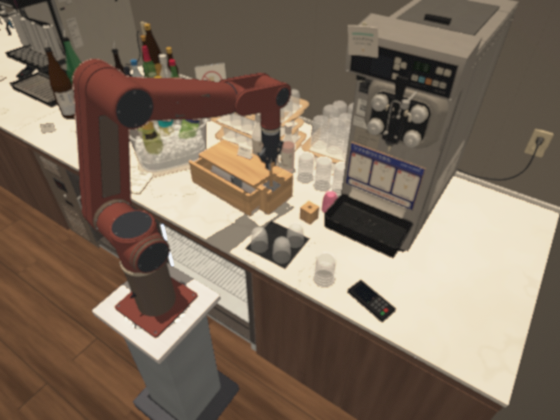

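The drawer has sprung ajar: its panel shows in front of the cabinet at about (225,185). Next I return the rod to its block.

```bash
python3 - <<'E'
from h import *
np.set_printoptions(precision=4,suppress=True,linewidth=150)
g=np.load('/tmp/rodgrasp.npy')
move_l([.627,-.0462,.28],.08); move_l([g[0],g[1],.28],.15); hold(.3)
move_l([g[0],g[1],.215],.1,max_force=5)
print(move_l([g[0],g[1],.137],.05,max_force=5),observe()['eef_pos'],observe()['ft_force'])
E
```

```text
False [ 0.6586 -0.2186  0.1375] [-0.3835 -0.1938 -0.0216]
```

```bash
python3 - <<'E'
from h import *
np.set_printoptions(precision=4,suppress=True,linewidth=150)
gripper_to(.06); g=np.load('/tmp/rodgrasp.npy')
move_l([g[0],g[1],.28],.12); set_joints([1.06,.22,1.526,0,1.395,-.126])
im,_=snap('top'); snap('scene')
c=cloud('top')
R=c[160:192,298:324].reshape(-1,3); k=R[(R[:,2]>.147)&(R[:,2]<.18)]; print('knob',circ(k),k[:,2].mean())
cv2.imwrite('pics/t2.png',cv2.resize(im[120:240,120:280],(800,600),interpolation=3)[:,:,::-1])
# cabinet frame: front right bay corner
print(observe()['time_s'])
E
```

```text
knob (array([ 0.657 , -0.2178]), np.float64(0.013813144010922498)) 0.16107334320253283
21.3
```

View pics/t2.png

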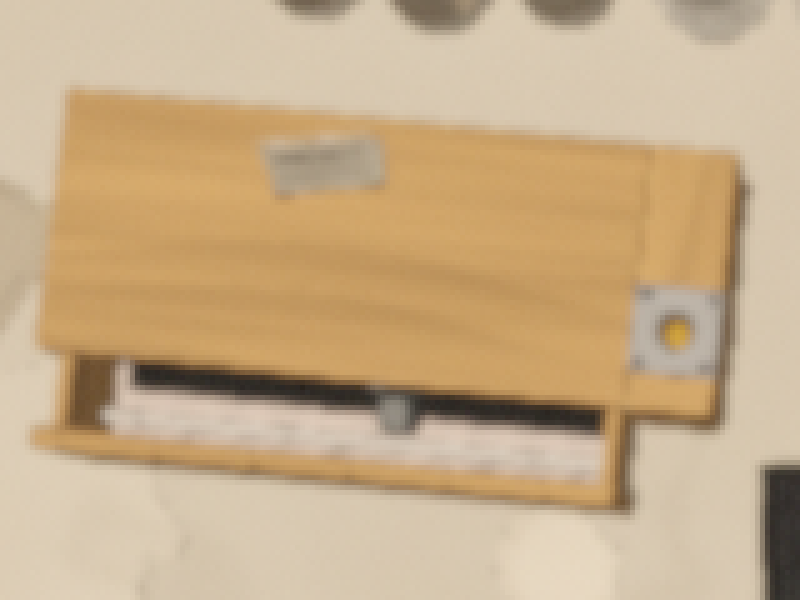

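The top crop (×5) shows the drawer ajar, its panel top running from (33,437) to (625,500). The divider grip is at (397,405) and the interior is empty. The knob is back at its original place.

```bash
python3 - <<'E'
from h import *
np.set_printoptions(precision=4,suppress=True,linewidth=150)
c=cloud('top')
M=np.array([ex,ey]); O=np.array([.6278,-.046])  # cabinet axes, origin at hole
C=(c[...,:2]-O)@M.T; z=c[...,2]
f=lambda m:np.c_[C[m],z[m]]
m=(z>.113)&(z<.13)&(C[...,0]>-.16)&(C[...,0]<-.058)&(C[...,1]>0)&(C[...,1]<.42)
p=f(m)
h,e=np.histogram(p[:,0],bins=np.arange(-.16,-.055,.004)); print(list(zip(e.round(3),h)))
for a in(.03,.1,.2,.3):
    s=p[(abs(p[:,1]-a)<.04)&(p[:,0]<-.07)]; print(a,np.median(s,0),s[:,0].min(),s[:,0].max(),len(s))
s=p[p[:,0]<-.075]; print('panel y',np.percentile(s[:,1],[1,99]))
m=(z>.095)&(z<.112)&(C[...,0]>-.095)&(C[...,0]<-.05)&(C[...,1]>.05)&(C[...,1]<.3); print('div',np.median(f(m),0),f(m).min(0),f(m).max(0))
E
```

```text
[(np.float64(-0.16), np.int64(0)), (np.float64(-0.156), np.int64(0)), (np.float64(-0.152), np.int64(0)), (np.float64(-0.148), np.int64(0)), (np.float64(-0.144), np.int64(0)), (np.float64(-0.14), np.int64(0)), (np.float64(-0.136), np.int64(0)), (np.float64(-0.132), np.int64(0)), (np.float64(-0.128), np.int64(0)), (np.float64(-0.124), np.int64(0)), (np.float64(-0.12), np.int64(0)), (np.float64(-0.116), np.int64(0)), (np.float64(-0.112), np.int64(117)), (np.float64(-0.108), np.int64(154)), (np.float64(-0.104), np.int64(152)), (np.float64(-0.1), np.int64(114)), (np.float64(-0.096), np.int64(0)), (np.float64(-0.092), np.int64(1)), (np.float64(-0.088), np.int64(2)), (np.float64(-0.084), np.int64(0)), (np.float64(-0.08), np.int64(2)), (np.float64(-0.076), np.int64(1)), (np.float64(-0.072), np.int64(2)), (np.float64(-0.068), np.int64(0)), (np.float64(-0.064), np.int64(3)), (np.float64(-0.06), np.int64(0))]
0.03 [-0.1039  0.0476  0.1202] -0.11091072523577943 -0.0702093348178777 71
0.1 [-0.1043  0.1005  0.1199] -0.1109773808370839 -0.09694680059827278 115
0.2 [-0.1039  0.2004  0.1203] -0.11099694226331641 -0.09689439230083827 117
0.3 [-0.104   0.2993  0.1201] -0.11084567213535668 -0.09683693912090269 120
panel y [0.0297 0.3884]
div [-0.0512  0.1801  0.1023] [-0.0518  0.1729  0.0981] [-0.0504  0.1869  0.108 ]
```

```bash
cat >> h.py <<'E'
O=np.array([.6278,-.046]); Y=CY+np.pi/2
W=lambda x,y,z:[*(O+ex*x+ey*y),z]      # hole-centred cabinet frame -> world
def Cab(p): d=np.asarray(p)[...,:2]-O; return np.stack([d@ex,d@ey],-1)
E
python3 - <<'E'
from h import *
np.set_printoptions(precision=4,suppress=True,linewidth=150)
gripper_to(.04,40)
movep(W(-.104,.255,.22),[np.pi,0,Y])
print(move_l(W(-.104,.255,.100),.1,max_force=6),observe()['eef_pos'])
gripper_to(0,40); o=observe(); print(o['opening'],o['grasp_force'],Cab(o['eef_pos']))
if .008<o['opening']<.02:
    print(move_l(W(-.211,.255,.100),.06,max_force=14)); o=observe(); print(Cab(o['eef_pos']),o['ft_force'],o['opening'])
    hold(.3);gripper_to(.04); move_l(W(-.21,.255,.25),.15); o=observe(); 
    set_joints([1.06,.22,1.526,0,1.395,-.126])
    im,_=snap('top');snap('scene'); print(o['time_s'])
    cv2.imwrite('pics/t3.png',cv2.resize(im[130:280,120:320],(800,600),interpolation=3)[:,:,::-1])
E
```

```text
False [0.5495 0.218  0.1009]
0.013049140580112667 40.24821996688843 [-0.1032  0.2552]
True
[-0.2038  0.2552] [2.0291 0.3764 0.9659] 0.013161392853273285
28.4417
```

View pics/t3.png

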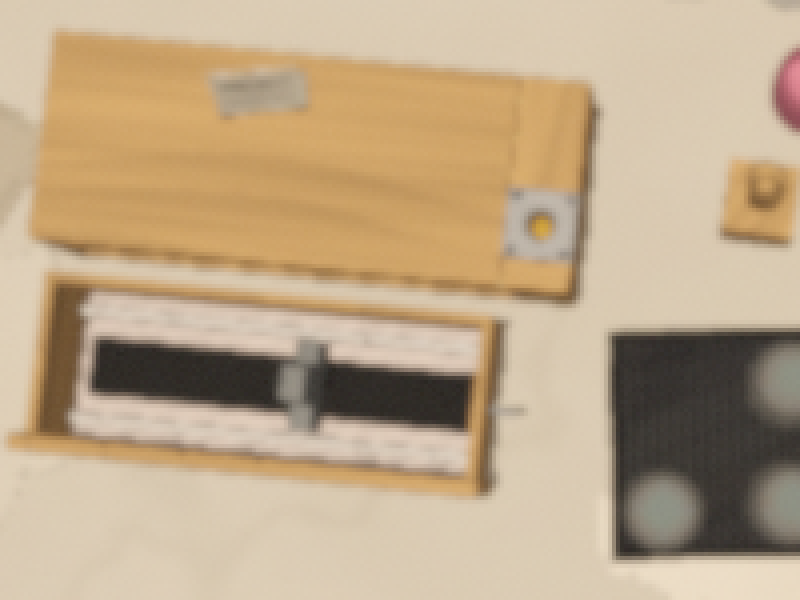

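The drawer is fully out: panel along (10,437)–(485,490), divider grip at (305,380), and the left end wall at about (45,350).

```bash
python3 - <<'E'
from h import *
np.set_printoptions(precision=4,suppress=True,linewidth=150)
for n in('top','scene'):
    c=cloud(n); C=Cab(c); z=c[...,2]; P=np.c_[C.reshape(-1,2),z.ravel()]
    P=P[(P[:,0]>-.23)&(P[:,0]<-.05)&(P[:,1]>-.02)&(P[:,1]<.42)]
    s=P[(P[:,2]>.113)&(P[:,2]<.13)&(P[:,0]<-.17)]; print(n,'panel x',np.percentile(s[:,0],[2,50,98]),'y',np.percentile(s[:,1],[.5,99.5]))
    s=P[(P[:,2]>.102)&(P[:,2]<.118)]
    b=s[(s[:,1]>.1)&(s[:,1]<.3)&(s[:,0]>-.1)]; print('back wall x',np.percentile(b[:,0],[2,50,98]),np.median(b[:,2]))
    b=s[(s[:,0]>-.185)&(s[:,0]<-.095)]
    for lo,hi in((.36,.41),(0.0,.06)):
        t=b[(b[:,1]>lo)&(b[:,1]<hi)]; print('end wall y',np.percentile(t[:,1],[2,50,98]),len(t))
    d=P[(P[:,2]>.096)&(P[:,2]<.113)&(P[:,1]>.12)&(P[:,1]<.25)&(P[:,0]>-.17)&(P[:,0]<-.1)]; print('div',np.percentile(d,[2,50,98],axis=0),len(d))
    t=P[(P[:,2]>.03)&(P[:,2]<.046)&(P[:,1]<.33)&(P[:,1]>.05)]; print('rails',np.histogram(t[:,0],bins=np.arange(-.2,-.05,.006)))
E
```

```text
top panel x [-0.2129 -0.206  -0.1993] y [0.0278 0.3892]
back wall x [-0.0795 -0.0754 -0.0714] 0.10930666798433708
end wall y [0.3722 0.3768 0.3833] 102
end wall y [0.0304 0.0341 0.0385] 81
div [[-0.1536  0.1714  0.0986]
 [-0.1402  0.1799  0.1044]
 [-0.1251  0.189   0.1104]] 63
rails (array([  8,   0, 152,  84,   2,   2,   3,   2,   2,   2,   1,   2,   1,   3,   3,   2,  53, 156,  24,   0,  24,   0,   0,   0,   0]), array([-0.2  , -0.194, -0.188, -0.182, -0.176, -0.17 , -0.164, -0.158, -0.152, -0.146, -0.14 , -0.134, -0.128, -0.122, -0.116, -0.11 , -0.104,
       -0.098, -0.092, -0.086, -0.08 , -0.074, -0.068, -0.062, -0.056, -0.05 ]))
scene panel x [-0.2143 -0.2081 -0.1966] y [0.0257 0.388 ]
back wall x [-0.0825 -0.0747 -0.0671] 0.10778714672037215
end wall y [0.3671 0.373  0.3829] 43
end wall y [0.0268 0.0308 0.0394] 48
div [[-0.1549  0.1665  0.0969]
 [-0.1401  0.1768  0.1024]
 [-0.125   0.1894  0.1069]] 28
rails (array([ 0,  0,  0,  0,  0,  0,  0,  0,  0,  1,  1,  2,  4,  3,  3,  4, 22, 38,  9, 12, 69, 12,  0,  0,  0]), array([-0.2  , -0.194, -0.188, -0.182, -0.176, -0.17 , -0.164, -0.158, -0.152, -0.146, -0.14 , -0.134, -0.128, -0.122, -0.116, -0.11 , -0.104,
       -0.098, -0.092, -0.086, -0.08 , -0.074, -0.068, -0.062, -0.056, -0.05 ]))
```

```bash
python3 - <<'E'
from h import *
np.set_printoptions(precision=4,suppress=True,linewidth=150)
gripper_to(.055,40); movep(W(-.1398,.1795,.2),[np.pi,0,Y])
print(move_l(W(-.1398,.1795,.074),.1,max_force=6),Cab(observe()['eef_pos']))
gripper_to(0,40); o=observe(); print(o['opening'],o['grasp_force'],Cab(o['eef_pos']))
if .02<o['opening']<.04:
    print(move_l(W(-.1398,.08,.074),.08,max_force=14)); o=observe(); print(Cab(o['eef_pos']),o['ft_force'],o['opening'])
    gripper_to(.055); move_l(W(-.1398,.08,.22),.15)
    set_joints([1.06,.22,1.526,0,1.395,-.126])
    im,_=snap('top');snap('scene')
    c=cloud('top');C=Cab(c);m=(c[...,2]>.096)&(c[...,2]<.113)&(C[...,1]>.05)&(C[...,1]<.25)&(C[...,0]>-.17)&(C[...,0]<-.1); print('div',np.median(C[m],0))
    m=(c[...,2]>.07)&(c[...,2]<.11)&(c[...,0]<.57)&(c[...,0]>.36)&(c[...,1]<-.08)&(c[...,1]>-.32)
    m=cv2.morphologyEx(m.astype(np.uint8),cv2.MORPH_OPEN,np.ones((3,3)))
    k,l,st,ce=cv2.connectedComponentsWithStats(m)
    for i in range(1,k):
        q=c[l==i]; print(st[i],ce[i],np.median(q,0),cv2.minEnclosingCircle(q[:,:2].astype(np.float32)))
    print(observe()['time_s'])
E
```

```text
False [-0.1391  0.1797]
0.02938612841036783 44.191131591796875 [-0.1372  0.1796]
False
[-0.1372  0.0798] [ 7.3367 -1.1089 -1.8173] 0.029507842284104798
div [-0.1391  0.0807]
[309 216  19  19 292] [317.887  224.9863] [ 0.5112 -0.242   0.085 ] ((0.5119585990905762, -0.24203293025493622), 0.030888985842466354)
[277 248  18  19 280] [285.5179 257.4071] [ 0.4105 -0.1408  0.0856] ((0.4092943072319031, -0.14125758409500122), 0.02997615374624729)
[302 256  19  18 274] [311.3832 265.0547] [ 0.3865 -0.2208  0.0862] ((0.38618195056915283, -0.22164417803287506), 0.030620820820331573)
39.075
```

Tumbler C has been knocked to (0.386,-0.222), at top pixel (311,265). It is still clear of B by about 15 mm, so I close across x for all of them.

```bash
cat >> h.py <<'E'
def tumblers():
    c=cloud('top')
    m=(c[...,2]>.07)&(c[...,2]<.11)&(c[...,0]<.62)&(c[...,0]>.33)&(c[...,1]<-.06)&(c[...,1]>-.31)
    m=cv2.morphologyEx(m.astype(np.uint8),cv2.MORPH_OPEN,np.ones((3,3)))
    k,l,st,ce=cv2.connectedComponentsWithStats(m); r=[]
    for i in range(1,k):
        q=c[l==i]; e=cv2.minEnclosingCircle(q[:,:2].astype(np.float32))
        if .024<e[1]<.036: r.append((np.array(e[0])+q[:,:2].mean(0))/2)
    return r
def stow(p,yc):
    gripper_to(.085,30); movep([*p,.2],[np.pi,0,Y])
    if move_l([*p,.045],.1,max_force=6): print('hit',observe()['eef_pos']); return False
    gripper_to(.0,30); o=observe(); print('grip',o['opening'],o['grasp_force'],o['eef_pos'])
    if not .06<o['opening']<.075: return False
    move_l([*p,.215],.15); move_l(W(-.1378,yc,.215),.2); hold(.2)
    move_l(W(-.1378,yc,.085),.1,max_force=6)
    r=move_l(W(-.1378,yc,.060),.03,max_force=5); o=observe(); print('down',r,Cab(o['eef_pos']),o['eef_pos'][2],o['ft_force'])
    if o['eef_pos'][2]>.072: return False
    gripper_to(.078); move_l(W(-.1378,yc,.215),.15); return True
E
python3 - <<'E'
from h import *
np.set_printoptions(precision=4,suppress=True,linewidth=150)
t=tumblers(); print(t); t.sort(key=lambda p:-p[1])
print(stow(t[0],.3365))
set_joints([1.06,.22,1.526,0,1.395,-.126]); im,_=snap('top');snap('scene'); print(tumblers(),observe()['time_s'])
c=cloud('top');C=Cab(c);m=(c[...,2]>.09)&(c[...,2]<.118)&(C[...,1]>.29)&(C[...,1]<.367)&(C[...,0]>-.185)&(C[...,0]<-.09);q=C[m];print(np.median(c[m],0),cv2.minEnclosingCircle(q.astype(np.float32)))
cv2.imwrite('pics/t4.png',cv2.resize(im[130:280,120:320],(800,600),interpolation=3)[:,:,::-1])
E
```

```text
[array([ 0.5116, -0.2419]), array([ 0.4094, -0.1411]), array([ 0.3848, -0.222 ])]
grip 0.06701787010735168 33.81955146789551 [ 0.4101 -0.1414  0.0458]
down True [-0.1379  0.3365] 0.06968575604148465 [-1.0895 -1.379   4.544 ]
True
[array([ 0.5114, -0.2416]), array([ 0.3846, -0.2221])] 53.025
[0.5199 0.2985 0.104 ] ((-0.1400747299194336, 0.3346053957939148), 0.0298366229981184)
```

View pics/t4.png

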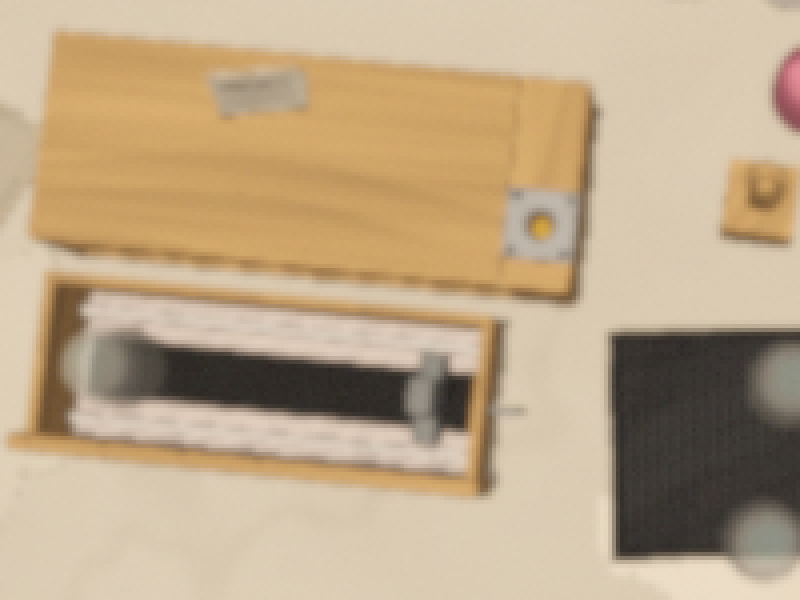

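Tumbler 1 stands at the left end, at (110,365) in the crop, between the rails. The other two are at (785,380) and (765,535).

```bash
sed -i 's/-\.1378,yc/-.1388,yc/g; s/max_force=5); o=/max_force=7); o=/' h.py; python3 - <<'E'
from h import *
np.set_printoptions(precision=4,suppress=True,linewidth=150)
t=tumblers(); t.sort(key=lambda p:p[0])
print(stow(t[0],.2635))
set_joints([1.06,.22,1.526,0,1.395,-.126]); im,_=snap('top');snap('scene'); print(tumblers(),observe()['time_s'])
c=cloud('top');C=Cab(c);m=(c[...,2]>.09)&(c[...,2]<.118)&(C[...,1]>.2)&(C[...,1]<.367)&(C[...,0]>-.185)&(C[...,0]<-.09)
for a,b in((.2,.3),(.3,.37)):
  k=m&(C[...,1]>a)&(C[...,1]<b);print(np.median(c[k],0)[2],cv2.minEnclosingCircle(C[k].astype(np.float32)))
cv2.imwrite('pics/t5.png',cv2.resize(im[130:280,120:320],(800,600),interpolation=3)[:,:,::-1])
E
```

```text
grip 0.06814059689108021 34.05197024345398 [ 0.3852 -0.2225  0.0458]
down True [-0.1386  0.2636] 0.07016914985934956 [-0.3148 -0.0122  5.889 ]
True
[array([ 0.5117, -0.2423])] 67.2583
0.10381561811227635 ((-0.14153270423412323, 0.2616841495037079), 0.031578514724969864)
0.10424582786333492 ((-0.13974715769290924, 0.33451712131500244), 0.030428137630224228)
```

```bash
python3 - <<'E'
from h import *
np.set_printoptions(precision=4,suppress=True,linewidth=150)
t=tumblers()
print(stow(t[0],.1905))
set_joints([1.06,.22,1.526,0,1.395,-.126]); im,_=snap('top');snap('scene'); print(tumblers(),observe()['time_s'])
c=cloud('top');C=Cab(c);m=(c[...,2]>.09)&(c[...,2]<.118)&(C[...,0]>-.185)&(C[...,0]<-.09)
for a,b in((.145,.227),(.227,.299),(.299,.37)):
  k=m&(C[...,1]>a)&(C[...,1]<b);print(np.median(c[k],0)[2],cv2.minEnclosingCircle(C[k].astype(np.float32)))
k=m&(C[...,1]>.05)&(C[...,1]<.11); print('div',np.median(C[k],0))
cv2.imwrite('pics/t6.png',cv2.resize(im[130:280,120:320],(800,600),interpolation=3)[:,:,::-1])
E
```

```text
grip 0.0681068042137607 34.44286108016968 [ 0.5125 -0.2427  0.0459]
down True [-0.1386  0.1906] 0.07016281273474063 [ 0.5021 -0.9101  5.9194]
True
[] 81.4917
0.10413993512944553 ((-0.14079570770263672, 0.18846780061721802), 0.0319686196744442)
0.10457703836944177 ((-0.14036893844604492, 0.2615520656108856), 0.030725108459591866)
0.10436631367562677 ((-0.140121728181839, 0.33316168189048767), 0.03018486127257347)
div [-0.1399  0.08  ]
```

View pics/t6.png

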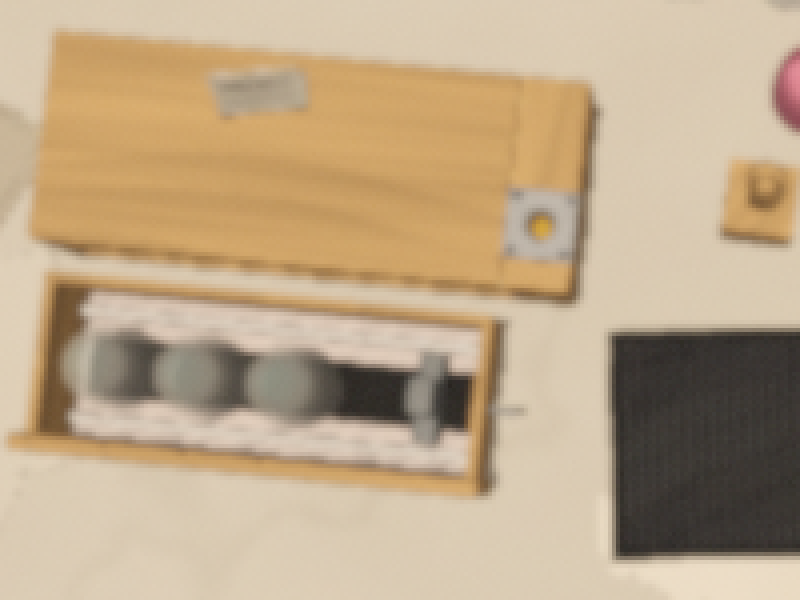

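All three stand in a row at (115,370), (200,378) and (290,383), with the mat empty. Now the divider goes up to the row.

```bash
python3 - <<'E'
from h import *
np.set_printoptions(precision=4,suppress=True,linewidth=150)
gripper_to(.055,40); movep(W(-.138,.0798,.2),[np.pi,0,Y])
print(move_l(W(-.138,.0798,.074),.1,max_force=6))
gripper_to(0,40); o=observe(); print(o['opening'],Cab(o['eef_pos']),o['ft_force'])
for y,f in((.14,10),(.175,13)):
    r=move_l(W(-.138,y,.074),.04,max_force=f); o=observe(); print(r,Cab(o['eef_pos']),o['ft_force'])
    if r:break
hold(.3); gripper_to(.055); move_l(W(-.138,Cab(o['eef_pos'])[1],.22),.12)
set_joints([1.06,.22,1.526,0,1.395,-.126]); im,_=snap('top');snap('scene'); print(observe()['time_s'])
c=cloud('top');C=Cab(c);m=(c[...,2]>.09)&(c[...,2]<.118)&(C[...,0]>-.185)&(C[...,0]<-.09)
k=m&(C[...,1]>.08)&(C[...,1]<.168); print('div',np.median(C[k],0),C[k].min(0),C[k].max(0))
cv2.imwrite('pics/t7.png',cv2.resize(im[195:255,120:250],(800,370),interpolation=3)[:,:,::-1])
E
```

```text
False
0.028809395414844795 [-0.137   0.0798] [ 3.1448 -0.7269  2.6901]
False [-0.137  0.14 ] [ 2.747  -1.8266  6.1148]
True [-0.1369  0.1573] [ 0.4748 -4.3162  4.3288]
92.0
div [-0.1399  0.1571] [-0.1545  0.1482] [-0.1246  0.1674]
```

View pics/t7.png

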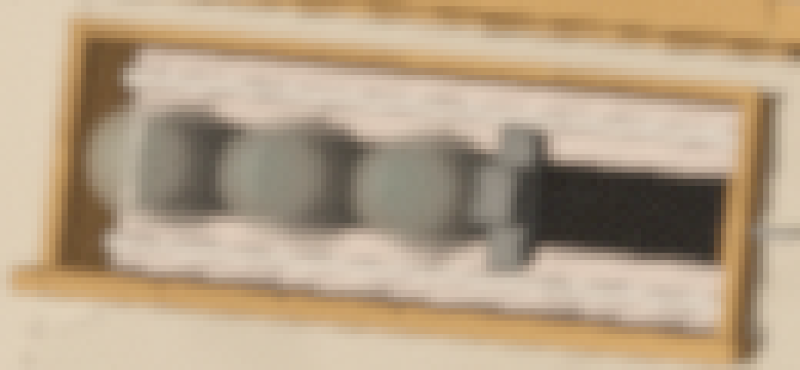

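The divider sits against the third tumbler, at (510,195), and the row is closed. Now I ease the drawer shut.

```bash
python3 - <<'E'
from h import *
np.set_printoptions(precision=4,suppress=True,linewidth=150)
gripper_to(0,40); y=.2085
movep(W(-.262,y,.2),[np.pi,0,Y]); move_l(W(-.262,y,.07),.12,max_force=6)
print(move_l(W(-.222,y,.07),.03,max_force=3),Cab(observe()['eef_pos']))
print(move_l(W(-.095,y,.07),.06,max_force=20),Cab(observe()['eef_pos']),observe()['ft_force'])
print(move_l(W(-.060,y,.07),.025,max_force=24),Cab(observe()['eef_pos']),observe()['ft_force'])
E
```

```text
True [-0.2446  0.2084]
False [-0.0953  0.2085] [-6.9231 -0.2811  5.0318]
True [-0.09    0.2084] [-5.4285  0.3041  4.3569]
```

```bash
python3 - <<'E'
from h import *
np.set_printoptions(precision=4,suppress=True,linewidth=150)
y=.2085
move_l(W(-.15,y,.07),.06); move_l(W(-.15,y,.25),.15)
set_joints([1.06,.22,1.526,0,1.395,-.126]); hold(.5); im,_=snap('top');s,_=snap('scene'); print(observe()['time_s'])
c=cloud('top');P=np.c_[Cab(c).reshape(-1,2),c[...,2].ravel()]
q=P[(P[:,2]>.112)&(P[:,2]<.13)&(P[:,1]>.05)&(P[:,1]<.38)&(P[:,0]<-.03)&(P[:,0]>-.2)]
print('front edge',np.percentile(q[:,0],[.5,2,5]))
R=c[160:192,298:324].reshape(-1,3); k=R[(R[:,2]>.147)&(R[:,2]<.18)]; print('knob',circ(k),k[:,2].mean())
h=c[184:189,254:257,2]; print('plunger z',np.median(h[h<.11]))
o=np.zeros((580,780,3),np.uint8); o[:290,:]=cv2.resize(im[125:222,120:380],(780,290),interpolation=3)
o[290:,:]=cv2.resize(s[150:237,180:414],(780,290),interpolation=3); cv2.imwrite('pics/f.png',o[:,:,::-1])
E
```

```text
104.1917
front edge [-0.0646 -0.0643 -0.0634]
knob (array([ 0.658 , -0.2183]), np.float64(0.013869333226450762)) 0.15923317462990502
plunger z 0.09573652723580639
```

View pics/f.png

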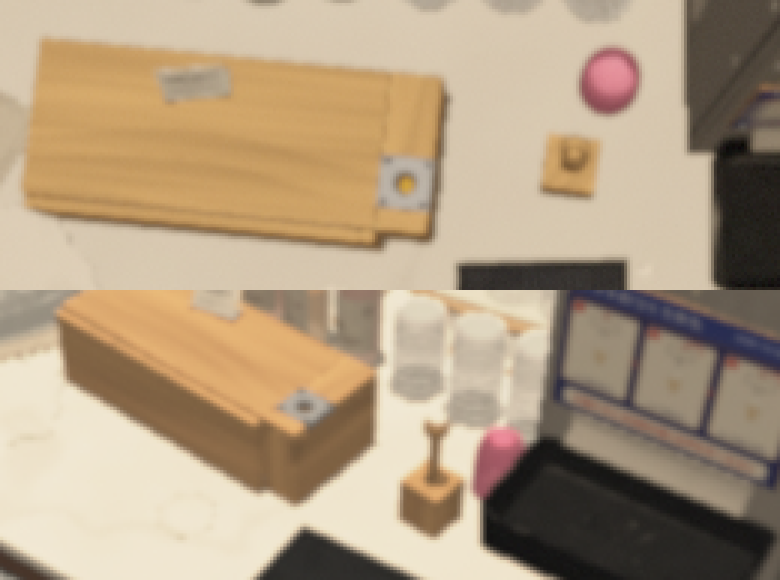

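The drawer is shut and stays put (about 1 mm out), the plunger is up, and the rod is upright in its block at its starting place.

```bash
python3 -c "
from plant import *
print(job_done())"
```

```text
the job is handed in; nothing more can be done
None
```

I handed the job in at about 104 s of 210 s: the three tumblers are in a closed row with the divider snug against them, the drawer is shut with its catch up, and the rod is back in its block; no verdict was returned.

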